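# Pull out the lidded basket and hold its lid open

### The job

In the linen closet, draw the lidded woven basket all the way out along its runner to the end stop with its lid still shut, then raise the lid by its handle to 60 degrees from shut and hold it still there, so that someone can stock the basket. The lid falls shut by itself, so finish while still holding it up, with the basket still fully out, and leave the toiletries around it where they stand.

Things in the scene. Friction and masses are not known exactly. Their poses are not given: they have to be found in the camera images.
- runner: Fixed pull-out runner bolted to the white shelf: a metal plate 320 mm long (its x) by 300 mm wide (its y), 28 mm high rails at both sides. Origin at the centre of its underside, on the work surface. The lidded basket on it slides along the runner's own -x direction, which points towards the robot's side (the runner may be yawed up to about 0.3 rad).
- basket (a joint): How far the basket has been drawn out along the runner's -x, in m: 0 fully in, 0.11 fully out against the end stop. The runner drags with about 5 N and the basket stays where it is left. The basket is woven, open-topped, 170 mm deep (along the runner's x) by 250 mm wide by 100 mm high, its underside 20 mm above the work surface and its rim at 120 mm; its centre lies at runner x = 0.055 - joint value.
- lid (a joint): Opening angle of the basket's lid in rad: 0 lying shut and level, 1.047 is 60 degrees, 1.5 the limit. The hinge line runs along the runner's y on the rim at the basket's far side, 120 mm above the work surface, at runner x = 0.14 - basket joint; opening lifts the handle side up and over towards the hinge. It has no catch and no stay: let go at any angle, it falls shut.
- lid_panel: The lid with its handle, 0.27 to 0.53 kg in all: woven panel 170 x 250 x 12 mm, origin at the middle of the handle's cross bar, x along the lid from the handle towards the hinge (the runner's x while shut), y along the hinge line. Loop handle of dark round bar, 10 mm thick, lying in the plane of the lid and standing out beyond its free front edge (the robot's side).
- handle (a point): The middle of the handle's cross bar: a round bar 10 mm thick, 120 mm long, parallel to the hinge line, 220 mm from the hinge and 6 mm above the lid's underside, so 126 mm above the work surface with the lid shut. The loop is open, 110 mm wide: between the cross bar and the basket's front there is a 45 mm gap, with nothing below but the runner, so a finger fits through. The basket can be drawn out by this handle too.
- lotion: white plastic bottle, 60 mm diameter, 165 mm tall, loose bystander standing beside the runner; origin at the centre of its underside. Not needed; to be left where it is.
- jar: glass jar with metal cap, 68 mm diameter, 85 mm tall, loose bystander standing beside the runner; origin at the centre of its underside. Not needed; to be left where it is.
- tin: metal tin, 64 mm diameter, 60 mm tall, loose bystander standing beside the runner; origin at the centre of its underside. Not needed; to be left where it is.
- tumbler: white ceramic cup, 68 mm diameter, 100 mm tall, loose bystander standing beside the runner; origin at the centre of its underside. Not needed; to be left where it is.
- amber_bottle: amber glass bottle, 56 mm diameter, 130 mm tall, loose bystander standing beside the runner; origin at the centre of its underside. Not needed; to be left where it is.
- soap_box: cardboard box 62 x 62 x 35 mm, loose bystander standing beside the runner; origin at the centre of its underside. Not needed; to be left where it is.
- soap: white bar of soap 80 x 52 x 26 mm, loose bystander standing beside the runner; origin at the centre of its underside. Not needed; to be left where it is.

How it is judged:
By the outcome, as a careful person would: the job done as asked, in the order asked, and still so for the second after the job is handed in, while the arm keeps its last pose, push and grip.
It also fails if it takes over 40 s, if anything falls off the work surface, if the arm or the gripper's body presses on something with over 40 N, if the wrist force passes 120 N, or if a joint passes its speed limit or range.

### The arm

A 6-joint arm with a two-finger parallel gripper is mounted at the origin on the work surface. World frame = base frame: x ahead of the robot, y to its left, z up, the work surface at z = 0. Lengths are in m, angles in rad, forces in N, time in s.
With the tool pointing down it reaches from about 0.35 to 0.775 m from the base axis. Payload 7.3 kg.
Tool frame: the origin (TCP) lies at the very end of the fingers, on their centre line; the grasp point (between the pads) lies 19 mm behind it; z points along the fingers, y is the line along which they close (so a half turn about z gives the same grasp; the last joint's range is limited). The gripper opens to 92 mm and grips with 3 to 60 N. Pads are 19 mm wide; open, the fingers measure 130 mm over their backs; the gripper's body (75 mm by 190 mm) begins 47 mm behind the grasp point.
Start: joints at [1.031, 0.342, 1.524, -0, 1.275, -0.146], TCP at [0.201, 0.485, 0.227] pointing down, gripper open.
Joint ranges: [-2.53, 2.53], [-0.77, 2.02], [0.04, 2.7], [-1, 4.14], [0.28, 2.66], [-3.11, 3.11]. Speed limits (rad/s): [2.57, 2.57, 3.14, 3.14, 3.14, 3.14].

### API

Orientations are given as [roll, pitch, yaw] about the fixed x, y, z axes, in that order (R = Rz(yaw) Ry(pitch) Rx(roll)).
In Python, from cell import robot gives the robot as it stands. The module is installed in compiled form; this text tells all that it offers.
- The arm moves only by the tool arm_command, never from a script. Its argument "moves" is a list of rows, each a list of 3 entries, a list of its own where there are three numbers: the shift along the tool's x, y, z in m, then the turn, a rotation vector about the tool's x, y, z in rad, then the finger opening in m, from 0 to 0.0918. In form: [[[dx, dy, dz], [ax, ay, az], claw], ...]. A call has exactly 5 rows; each row is the pose to reach, as a shift and turn from the pose commanded when the call began, along the tool's axes at that moment; what a row does not reach only later rows make up. A row lasts 1/10 s, in which the tool goes at most 50 mm and 8.59 degrees, less where a joint would pass 70% of its speed; a pose out of reach is approached as far as the arm can. A call with a gripper value outside its range is refused whole. The fingers move at their own pace and stop on an object; "squeeze" is the grip in N (left out, the last holds). Time passes only in rows, so rows that repeat a pose let the fingers close, or fill a call up. It gives the time, the measured TCP pose, the force, the opening and the grip force at its end, in the units of the state.
- robot.observe(): the state, without advancing time (a new reading comes with each control period).
- robot.read_camera(name): name is "scene" or "top" or "wrist"; returns the picture (384x512x3 uint8, red, green, blue); there is no depth.
- robot.camera_model(name): a dict with "fx", "fy", "cx", "cy" (pixels), "R" (3x3) and "t" (3): a world point X has camera coordinates R X + t. Camera axes: x right, y down, z forward; pixel columns grow to the right and rows downward; lengths in m; the calibration is good to about 2 mm. A picture is of the moment at which its call begins: read the wrist's pose just before it. camera_model takes no time and is no camera call; for the wrist camera it gives the pose at the moment of the call.
- robot.hand_in(): hands the job in; it is judged then, once.
The state is a dict: "time": time; "qpos": joint angles; "qvel": joint speeds; "joint_efforts": joint torques, N m; "tool_pos": TCP position; "tool_rot": TCP orientation; "contact_force": force on the tool from outside, world axes, zero at the start; "torque": the same for the moment, N m; "opening": finger opening in m; "grip_force": force on a finger pad.
Only numpy, scipy, OpenCV 4.12 (cv2) and the standard library are available. Lean on these libraries where they do the work, as an engineer would, in place of code of your own. Each camera call takes 0.05 s, during which the arm holds its last target. There are 200 camera calls.

## Working session

There is one attempt and no reset: what is moved stays moved. The work goes in short steps, Python scripts to look and compute and a tool call to move; the robot and the scene stay as the last step left them, time stands still between calls to the robot, and variables do not carry over. Pictures are saved under pics/ and viewed, at most 10 in all, crops included, and the job is handed in when it is done.

Besides the shell and the picture viewer there is one more tool, called after "Request:" as name([rows], argument=value, ...), one row to a line, values as JSON. arm_command: Moves the arm, as the interface text tells. Its arguments: {"type":"object","properties":{"moves":{"type":"array"},"squeeze":{"type":"number"}},"required":["moves"]}

```bash
mkdir -p pics
python3 - <<'E'
from cell import robot
import cv2
s=robot.observe();print(s)
for n in("scene","top"):
    im=robot.read_camera(n);cv2.imwrite(f"pics/{n}0.png",im[:,:,::-1])
    m=robot.camera_model(n);print(n,m)
E
```

```text
{'time': 0.0, 'qpos': array([ 1.03098002e+00,  3.42709179e-01,  1.52501852e+00,  4.18430516e-06,
        1.27541315e+00, -1.46001345e-01]), 'qvel': array([-0.00116585, -0.00061188, -0.00045401,  0.00069916, -0.00067411,
        0.00082879]), 'joint_efforts': array([ 6.90835941e-05, -4.31248283e+01, -2.44219923e+01,  7.16757146e-02,
        5.59485052e-02, -1.42291224e-04]), 'tool_pos': array([0.20121443, 0.48446321, 0.22605148]), 'tool_rot': array([-3.14006151e+00, -2.29194614e-04,  2.74777630e+00]), 'contact_force': array([0.14809961, 1.08817218, 0.65382268]), 'torque': array([0.05974885, 0.01183083, 0.0240689 ]), 'grip_force': 0.0, 'opening': 0.09171554487172608}
scene {'fx': 358.28036636016026, 'fy': 358.28036636016026, 'cx': 247.6691582734441, 'cy': 193.0023405061082, 'R': array([[-0.47285149,  0.88109705, -0.00891417],
       [ 0.74208916,  0.39275577, -0.5431819 ],
       [-0.47509488, -0.26345948, -0.83956772]]), 't': array([ 0.27456416, -0.40101177,  1.25169738])}
top {'fx': 361.09433155397255, 'fy': 361.09433155397255, 'cx': 258.7943837385299, 'cy': 194.43362767353437, 'R': array([[-0.02643962, -0.99960757, -0.00925524],
       [-0.9906581 ,  0.02743971, -0.13357989],
       [ 0.13378143,  0.00563698, -0.99099483]]), 't': array([0.05068689, 0.62739477, 0.94463846])}
```

View pics/scene0.png

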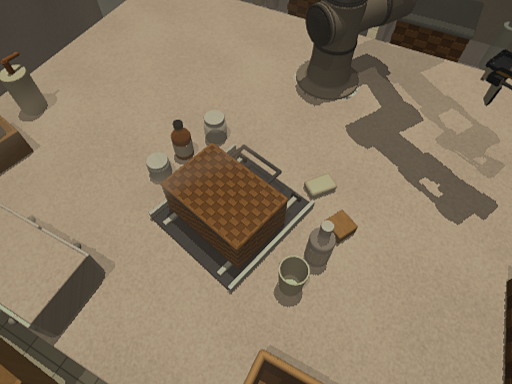

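View pics/top0.png

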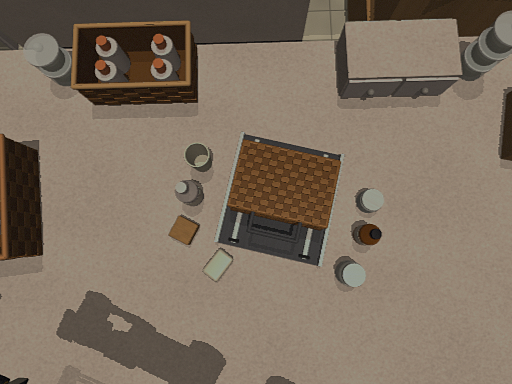

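Top view: lid around cols 228–340, rows 140–228, with the handle in front at about (272,232). Scene view: handle at about (258,162), lid corners near (212,147), (287,202), (240,247) and (163,185). I'll zoom in on both.

Run:
```python
import cv2,numpy as np
a=cv2.imread("pics/top0.png")[125:275,210:350];b=cv2.imread("pics/scene0.png")[135:235,200:300]
a=cv2.resize(a,None,fx=4,fy=4,interpolation=cv2.INTER_CUBIC)[:600]
b=cv2.resize(b,(560//1,560)) if 0 else cv2.resize(b,None,fx=4,fy=4,interpolation=cv2.INTER_CUBIC)
a=a[:, :400+160];c=np.zeros((600,800,3),np.uint8)
a=cv2.resize(a,(420,450));c[:450,:420]=a;c[:380,420:]=cv2.resize(b,(380,380))
c=cv2.convertScaleAbs(c,alpha=1.8,beta=10)
cv2.imwrite("pics/z.png",c[:460])
```

```text
(no output)
```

View pics/z.png

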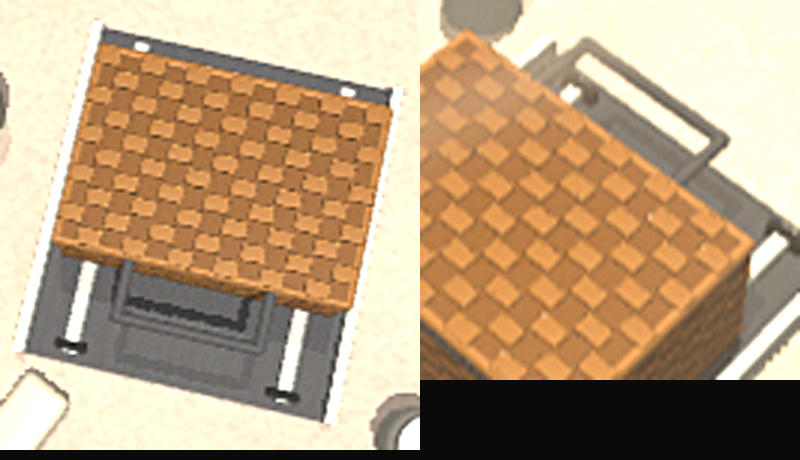

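Zoom: in the top view the handle bar's outer corners are at crop (118,320) and (258,347). In the scene view they are at (725,135) and (583,45). Lid front corners in the top view are (57,243) and (350,310); in the scene view they are (752,240) and (470,32).

```bash
cat > h.py <<'E'
import numpy as np,cv2
from cell import robot
def P(m):
    K=np.array([[m['fx'],0,m['cx']],[0,m['fy'],m['cy']],[0,0,1]]);return K@np.c_[m['R'],m['t']]
def tri(m1,p1,m2,p2):
    X=cv2.triangulatePoints(P(m1),P(m2),np.array(p1,float).reshape(2,1),np.array(p2,float).reshape(2,1));return (X[:3]/X[3]).ravel()
def onplane(m,p,z):
    d=m['R'].T@np.array([(p[0]-m['cx'])/m['fx'],(p[1]-m['cy'])/m['fy'],1]);c=-m['R'].T@m['t'];return c+d*(z-c[2])/d[2]
def proj(m,X):
    q=P(m)@np.r_[X,1];return q[:2]/q[2]
E
python3 - <<'E'
from h import *
T=robot.camera_model('top');S=robot.camera_model('scene')
t=lambda x,y:(x/3+210,y/3+125)
s=lambda x,y:((x-420)/3.8+200,y/3.8+135)
A={}
for n,a,b in [('HL',t(118,320),s(725,135)),('HR',t(258,347),s(583,45)),('FL',t(57,243),s(752,240)),('FR',t(350,310),s(470,32))]:
    X=tri(T,a,S,b);A[n]=X;print(n,X.round(4),(proj(T,X)-a).round(1),(proj(S,X)-b).round(1))
for a,b in(('HL','HR'),('FL','FR')):
    d=A[a]-A[b];print(np.linalg.norm(d),np.arctan2(-d[0],d[1]),(A[a]+A[b])/2)
for n,p in [('TL',t(103,45)),('TR',t(390,107)),('FL',t(57,243)),('FR',t(350,310))]: print(n,onplane(T,p,.132).round(4))
for n,p,z in [('soap',(218,265),.02),('soapbox',(184,230),.035),('lotion',(182,187),.16),('jar/..',(353,274),.085),('amb',(374,234),.13),('tin',(371,200),.06)]: print(n,onplane(T,p,z).round(3))
E
```

```text
HL [0.5248 0.0605 0.1245] [-0.6  0.2] [-0.6 -0.1]
HR [ 0.5004 -0.0555  0.1244] [ 0.1 -0.1] [0.1 0. ]
FL [0.5898 0.1097 0.1249] [-0.6  0.2] [-0.7 -0. ]
FR [ 0.5277 -0.1305  0.1256] [-0.5  0.3] [-0.6 -0.1]
0.11851774832570616 -0.2072914411140301 [0.51256023 0.00251564 0.12442973]
0.2480916905449022 -0.25291292134787113 [ 0.55876051 -0.01037428  0.12524924]
TL [0.7566 0.0661 0.132 ]
TR [ 0.6962 -0.1728  0.132 ]
FL [0.5896 0.1076 0.132 ]
FR [ 0.5281 -0.1307  0.132 ]
soap [0.441 0.15  0.02 ]
soapbox [0.537 0.24  0.035]
lotion [0.636 0.218 0.16 ]
jar/.. [ 0.413 -0.2    0.085]
amb [ 0.511 -0.246  0.13 ]
tin [ 0.603 -0.266  0.06 ]
```

```bash
cat >> h.py <<'E'
from scipy.spatial.transform import Rotation as Ro
YAW=-0.248
X=np.array([np.cos(YAW),np.sin(YAW),0]);Yr=np.array([-np.sin(YAW),np.cos(YAW),0])
def Rt(tilt):  # tool y along runner x, tilted so fingers point down & forward
    down=np.c_[Yr*1,X,np.cross(Yr,X)]
    return Ro.from_rotvec(-tilt*Yr)*Ro.from_matrix(down)
def go(grasp,tilt,s=None):
    s=s or robot.observe();R0=Ro.from_euler('xyz',s['tool_rot'])
    R1=Rt(tilt);p=np.array(grasp)+R1.apply([0,0,.019])
    return R0.inv().apply(p-s['tool_pos']).round(4),(R0.inv()*R1).as_rotvec().round(4)
E
python3 - <<'E'
from h import *
print(Rt(0).as_euler('xyz'),Rt(.5).apply([0,0,1]))
print(go([.5115,.0022,.26],0))
E
```

```text
[-3.14159265  0.          1.32279633] [ 0.46475765 -0.1176825  -0.87758256]
(array([-0.4716, -0.3264, -0.0145]), array([-1.200e-03,  8.000e-04,  1.425e+00]))
```

Request:
arm_command([
  [[-0.04,-0.027,0],[0,0,0.14],0.04],
  [[-0.08,-0.054,0],[0,0,0.28],0.04],
  [[-0.12,-0.081,0],[0,0,0.42],0.04],
  [[-0.16,-0.108,0],[0,0,0.56],0.04],
  [[-0.2,-0.135,-0.01],[0,0,0.71],0.04],
], squeeze=25)

```text
time: 0.6
tool_pos: [0.3342, 0.2813, 0.2357]
tool_rot: [-3.139, 0.0, 2.032]
contact_force: [0.6, 0.3, 0.9]
opening: 0.0568
grip_force: 0.0
```

Run:
```python
from h import *
s=robot.observe();print(s['time'],s['tool_pos'],s['qpos'].round(2),s['opening']);print(go([.5115,.0022,.26],0))
```

```text
0.6 [0.33415209 0.28132946 0.23569645] [0.52 0.17 1.73 0.   1.24 0.06] 0.05677483188054292
(array([-0.3289,  0.0345, -0.0053]), array([-0.0026,  0.0011,  0.7096]))
```

Request:
arm_command([
  [[-0.045,0.005,0],[0,0,0.14],0.04],
  [[-0.09,0.01,0],[0,0,0.28],0.04],
  [[-0.135,0.015,0],[0,0,0.42],0.04],
  [[-0.18,0.02,0],[0,0,0.56],0.04],
  [[-0.225,0.024,-0.005],[0,0,0.7],0.04],
])

```text
time: 1.1
tool_pos: [0.4573, 0.0915, 0.2411]
tool_rot: [-3.14, 0.0, 1.332]
contact_force: [-0.1, 0.6, 1.0]
opening: 0.0402
grip_force: 0.0
```

Run:
```python
from h import *
s=robot.observe();print(go([.5115,.0022,.26],0))
```

```text
(array([-0.074 ,  0.0739, -0.    ]), array([-0.0016,  0.0002,  0.0089]))
```

Request:
arm_command([
  [[-0.025,0.025,0],[0,0,0.009],0.04],
  [[-0.05,0.05,0],[0,0,0.009],0.04],
  [[-0.074,0.074,0],[0,0,0.009],0.04],
  [[-0.074,0.074,0],[0,0,0.009],0.04],
  [[-0.074,0.074,0],[0,0,0.009],0.04],
])

```text
time: 1.6
tool_pos: [0.5117, 0.0039, 0.241]
tool_rot: [-3.14, -0.0, 1.327]
contact_force: [-0.4, 0.1, -0.8]
opening: 0.0396
grip_force: 0.0
```

Run:
```python
from h import *
print(go([.5115,.0022,.26],0))
m=robot.camera_model('wrist');im=robot.read_camera('wrist')[:,:,::-1];cv2.imwrite('pics/w1.png',im)
np.savez('w1.npz',**{k:np.array(v) for k,v in m.items()})
for v in(-.06,0,.06): print(proj(m,np.array([.5115,.0022,.126])+v*Yr).round(1))
```

```text
(array([-0.0017,  0.0002,  0.    ]), array([-0.0017, -0.0002,  0.0044]))
[257.7 242.2]
[258. 186.]
[258.3 123. ]
```

View pics/w1.png

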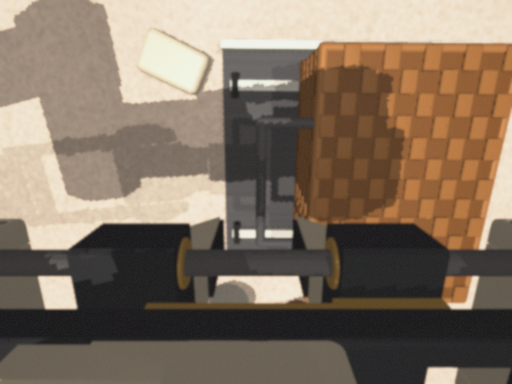

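The wrist view shows the crossbar running vertically near col 263, rows 120–245, between the fingers. That is slightly toward the basket from the prediction of 258. I'll measure it.

Run:
```python
from h import *
g=cv2.cvtColor(cv2.imread('pics/w1.png'),cv2.COLOR_BGR2GRAY).astype(int)
for r in(135,160,185,205): print(r,g[r-2:r+3,246:286].mean(0).round().astype(int))
m=dict(np.load('w1.npz'))
for p in((263,135),(263,205)): print(onplane(m,p,.1255))
```

```text
135 [64 64 64 64 63 64 64 63 62 59 54 55 57 58 61 65 64 64 61 60 60 61 63 62
 60 56 53 52 51 51 51 52 52 52 52 52 52 51 52 51]
160 [51 51 51 50 51 51 51 50 51 50 49 50 50 52 56 57 56 55 53 52 56 60 61 60
 55 53 52 51 50 52 51 51 50 53 50 51 52 52 52 52]
185 [ 95  94  93  94  95  94  94  93  89  79  63  52  50  51  54  58  57  53
  55  67  88  99 102  98  86  69  54  52  51  52  54  64  76  87  91  92
  92  92  91  93]
205 [96 96 95 95 96 97 97 95 90 77 61 52 50 53 58 61 59 56 57 72 87 95 96 94
 93 92 92 92 91 91 91 91 91 91 91 91 91 92 92 91]
[0.52780174 0.04869507 0.1255    ]
[ 0.51156547 -0.01811522  0.1255    ]
```

Run:
```python
from h import *
print(go([.5132,.0018,.1255],0))
```

```text
(array([-0.0023,  0.0026,  0.1347]), array([-0.0015, -0.0003,  0.0057]))
```

Request:
arm_command([
  [[-0.002,0.002,0.03],[0,0,0.005],0.04],
  [[-0.002,0.002,0.06],[0,0,0.005],0.04],
  [[-0.002,0.002,0.09],[0,0,0.005],0.04],
  [[-0.002,0.002,0.115],[0,0,0.005],0.04],
  [[-0.002,0.002,0.134],[0,0,0.005],0.04],
])

```text
time: 2.15
tool_pos: [0.5121, 0.0034, 0.1064]
tool_rot: [-3.14, -0.0, 1.326]
contact_force: [-1.4, 0.6, -0.5]
opening: 0.0401
grip_force: 0.0
```

Request:
arm_command([
  [[0,0,0],[0,0,0],0.03],
  [[0,0,0],[0,0,0],0.02],
  [[0,0,0],[0,0,0],0.01],
  [[0,0,0],[0,0,0],0.003],
  [[0,0,0],[0,0,0],0.0],
], squeeze=30)

```text
time: 2.65
tool_pos: [0.5138, 0.002, 0.1088]
tool_rot: [3.14, -0.0, 1.324]
contact_force: [-2.0, 0.4, 4.0]
opening: 0.0088
grip_force: 30.0
```

Run:
```python
from h import *
s=robot.observe();print(s['tool_pos'],s['tool_rot'],s['opening'],s['grip_force'],s['contact_force'])
```

```text
[0.51379589 0.00201071 0.10879925] [ 3.14006607e+00 -4.79794851e-04  1.32386030e+00] 0.008822194064521423 30.002694725990295 [-1.97562641  0.42081252  3.99369922]
```

Gripped (8.8 mm, 30 N). Pulling out now.

Request:
arm_command([
  [[0,-0.006,0],[0,0,0],0.0],
  [[0,-0.018,0],[0,0,0],0.0],
  [[0,-0.03,0],[0,0,0],0.0],
  [[0,-0.042,0],[0,0,0],0.0],
  [[0,-0.054,0],[0,0,0],0.0],
])

```text
time: 3.15
tool_pos: [0.4636, 0.0149, 0.1089]
tool_rot: [3.134, -0.002, 1.323]
contact_force: [8.6, 2.1, -0.9]
opening: 0.0086
grip_force: 30.0
```

Request:
arm_command([
  [[0,-0.012,0],[0,0,0],0.0],
  [[0,-0.024,0],[0,0,0],0.0],
  [[0,-0.035,0],[0,0,0],0.0],
  [[0,-0.043,0],[0,0,0],0.0],
  [[0,-0.049,0],[0,0,0],0.0],
])

```text
time: 3.65
tool_pos: [0.437, 0.022, 0.1155]
tool_rot: [3.086, -0.004, 1.323]
contact_force: [58.7, -17.9, -4.9]
opening: 0.0115
grip_force: 30.0
```

Run:
```python
from h import *
s=robot.observe();d=s['tool_pos']-np.array([.5138,.002,.1088]);print(d@X,d@Yr,d[2],s['contact_force']@X,s['contact_force']@Yr,s['contact_force'],s['opening'],s['qpos'])
```

```text
-0.07940352269022435 0.0005740785296867751 0.006718618384214559 61.30942150723145 -2.91250453113565 [ 58.71875784 -17.87275375  -4.90869218] 0.011541060668799499 [-0.12311567  0.29416613  1.95437538 -0.00362983  0.83757965  0.1269217 ]
```

The pull stopped at 79 mm with 61 N. I'll check in the first picture where the basket started on the runner, and ease off.

Request:
arm_command([
  [[0,0.01,0],[0,0,0],0.0],
  [[0,0.018,0],[0,0,0],0.0],
  [[0,0.02,0],[0,0,0],0.0],
  [[0,0.02,0],[0,0,0],0.0],
  [[0,0.02,0],[0,0,0],0.0],
])

```text
time: 4.15
tool_pos: [0.4376, 0.0217, 0.1093]
tool_rot: [3.131, -0.002, 1.323]
contact_force: [10.8, 0.4, -1.5]
opening: 0.009
grip_force: 30.0
```

Run:
```python
from h import *
s=robot.observe();d=s['tool_pos']-np.array([.5138,.002,.1088]);print(s['tool_pos'],s['tool_rot'],d@X,d@Yr,d[2],s['contact_force'],s['opening'])
T=robot.camera_model('top');t=lambda x,y:(x/3+210,y/3+125)
C=[onplane(T,t(*p),.028) for p in((100,25),(400,92),(330,420),(18,352))]
for c in C: print(c.round(4), c@X,c@Yr)
print('handle',np.array([.5132,.0018,.126])@X)
im=robot.read_camera('top');sc=robot.read_camera('scene')
cv2.imwrite('pics/top1.png',im[:,:,::-1]);cv2.imwrite('pics/scene1.png',sc[:,:,::-1])
a=cv2.resize(sc[120:300,140:350,::-1],(700,600),interpolation=cv2.INTER_CUBIC);cv2.imwrite('pics/s1z.png',cv2.convertScaleAbs(a,alpha=1.7,beta=10))
```

```text
[0.4376261  0.02167056 0.10931836] [ 3.13055843e+00 -2.06732534e-03  1.32306956e+00] -0.07867183274989188 0.00037066883112711824 0.0005183550090418348 [10.82135465  0.40848776 -1.4771635 ] 0.0089542854865065
[0.8067 0.073  0.028 ] 0.7640651668228303 0.2688010262986689
[ 0.7337 -0.2064  0.028 ] 0.7619164823296578 -0.02000840847252314
[ 0.4339 -0.1262  0.028 ] 0.45156798566909223 -0.015864628366254106
[0.5019 0.1539 0.028 ] 0.448774829319146 0.27243568064607515
handle 0.49705695743140194
```

View pics/s1z.png

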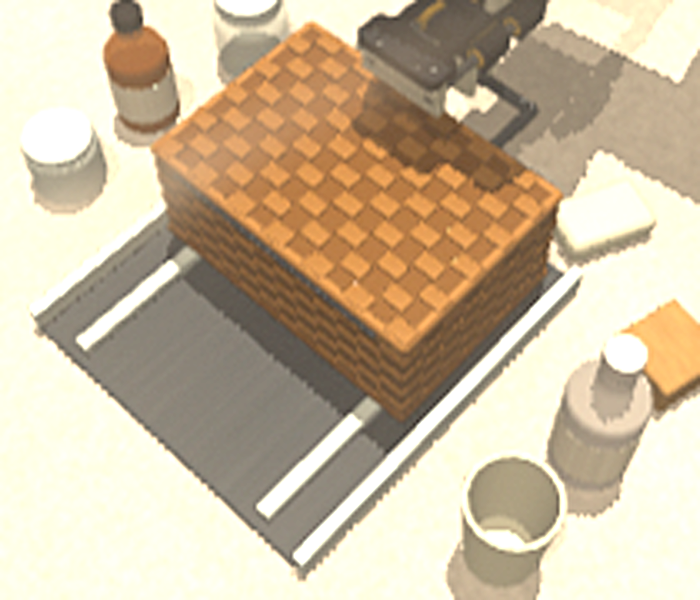

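The runner's centre along its own x is 0.607 m, so the lid hinge started at runner x ≈ 0.11. That means the basket began about 30 mm out, and 30 + 79 ≈ 109 mm puts it at the end stop. The picture shows the lid shut and the bystanders standing. Next is the lift arc.

```bash
cat >> h.py <<'E'
def grasp(deg):
    a=np.radians(deg);return np.array([-.22*np.cos(a)+.006*np.sin(a),0,.22*np.sin(a)+.006*np.cos(a)])
def tcp(deg):
    t=np.radians(deg/2) # in runner frame: tool z = (-sin t,0,-cos t); tool y=(cos t,0,-sin t)
    z=np.array([-np.sin(t),0,-np.cos(t)]);y=np.array([np.cos(t),0,-np.sin(t)])
    return grasp(deg)+.019*z,y,z
E
python3 - <<'E'
from h import *
for a in(0,20,40):
    p0,y,z=tcp(a)
    for k in range(1,6):
        d=tcp(a+4*k)[0]-p0;print(a+4*k,(d@y).round(4),(d@z).round(4),np.radians(2*k).round(3))
E
```

```text
4 0.0003 -0.0153 0.035
8 0.0017 -0.0306 0.07
12 0.0041 -0.0457 0.105
16 0.0075 -0.0606 0.14
20 0.012 -0.0752 0.175
24 0.0029 -0.0149 0.035
28 0.0069 -0.0296 0.07
32 0.0119 -0.044 0.105
36 0.0179 -0.0579 0.14
40 0.0248 -0.0714 0.175
44 0.0055 -0.0141 0.035
48 0.0119 -0.0277 0.07
52 0.0193 -0.0409 0.105
56 0.0276 -0.0535 0.14
60 0.0367 -0.0654 0.175
```

Request:
arm_command([
  [[0,0,-0.015],[0.035,0,0],0.0],
  [[0,0.002,-0.031],[0.07,0,0],0.0],
  [[0,0.004,-0.046],[0.105,0,0],0.0],
  [[0,0.0075,-0.061],[0.14,0,0],0.0],
  [[0,0.012,-0.075],[0.175,0,0],0.0],
], squeeze=25)

```text
time: 4.75
tool_pos: [0.4496, 0.0185, 0.1841]
tool_rot: [-2.978, -0.002, 1.323]
contact_force: [18.4, -0.5, -10.7]
opening: 0.0089
grip_force: 25.0
```

```bash
cat > st.py <<'E'
from h import *
s=robot.observe();R=Ro.from_euler('xyz',s['tool_rot']);z=R.as_matrix()[:,2]
g=s['tool_pos']-.019*z;H=np.array([.4376,.0217,0])+.22*X;H[2]=.12;d=g-H
print('t',s['time'],'r',np.hypot(d@X,d[2]),'deg',np.degrees(np.arctan2(d[2],-d@X))-1.56,'y',d@Yr,'tilt',np.degrees(np.arctan2(-z@X,-z[2])))
print('F',s['contact_force'].round(1),'Fx',s['contact_force']@X,s['opening'],s['grip_force'],s['qvel'].round(3))
E
python3 st.py
```

```text
t 4.75 r 0.22064187800835874 deg 20.495209394970065 y -0.00019769411173180357 tilt 9.380444211517295
F [ 18.4  -0.5 -10.7] Fx 17.95504098368102 0.008922481515805745 24.98405635356903 [-0.034  0.131 -0.568  0.029  0.774 -0.034]
```

Request:
arm_command([
  [[0,0.003,-0.015],[0.035,0,0],0.0],
  [[0,0.007,-0.03],[0.07,0,0],0.0],
  [[0,0.012,-0.044],[0.105,0,0],0.0],
  [[0,0.018,-0.058],[0.14,0,0],0.0],
  [[0,0.025,-0.0715],[0.175,0,0],0.0],
])

```text
time: 5.25
tool_pos: [0.4841, 0.0096, 0.2478]
tool_rot: [-2.798, -0.001, 1.323]
contact_force: [15.0, -0.4, -15.6]
opening: 0.0089
grip_force: 25.0
```

```bash
python3 st.py
```

```text
t 5.25 r 0.2205879587566665 deg 39.790241582099924 y -0.0003687896704086696 tilt 19.66937083055271
F [ 15.   -0.4 -15.6] Fx 14.659728375432369 0.00889232097143803 24.98514175415039 [-0.03   0.308 -0.715  0.022  0.754 -0.016]
```

Request:
arm_command([
  [[0,0.0055,-0.014],[0.035,0,0],0.0],
  [[0,0.012,-0.027],[0.07,0,0],0.0],
  [[0,0.0195,-0.04],[0.105,0,0],0.0],
  [[0,0.028,-0.052],[0.14,0,0],0.0],
  [[0,0.0365,-0.0635],[0.175,0,0],0.0],
])

```text
time: 5.75
tool_pos: [0.5356, -0.0038, 0.2951]
tool_rot: [-2.615, -0.0, 1.323]
contact_force: [1.8, -0.3, -8.0]
opening: 0.0091
grip_force: 25.0
```

Request:
arm_command([
  [[0,0,0],[0,0,0],0.0],
  [[0,0,0],[0,0,0],0.0],
  [[0,0,0],[0,0,0],0.0],
  [[0,0,0],[0,0,0],0.0],
  [[0,0,0],[0,0,0],0.0],
])

```text
time: 6.25
tool_pos: [0.5351, -0.0037, 0.2948]
tool_rot: [-2.618, 0.0, 1.324]
contact_force: [6.3, -0.7, -12.4]
opening: 0.0088
grip_force: 25.0
```

```bash
python3 st.py
python3 - <<'E'
from h import *
sc=robot.read_camera('scene')
cv2.imwrite('pics/scene2.png',sc[:,:,::-1]);t=robot.read_camera('top');cv2.imwrite('pics/top2.png',t[:,:,::-1])
a=np.hstack([sc[100:300,140:340,::-1],t[120:320,170:370,::-1]])
cv2.imwrite('pics/both2.png',cv2.convertScaleAbs(cv2.resize(a,(800,400),interpolation=cv2.INTER_CUBIC),alpha=1.7,beta=10))
E
```

```text
t 6.25 r 0.22053576125270957 deg 58.59551723740181 y -0.0006906781595366757 tilt 29.981605143115544
F [  6.3  -0.7 -12.4] Fx 6.234780851090085 0.00884846112637999 25.00572234392166 [-0.     0.002  0.    -0.001  0.     0.   ]
```

View pics/both2.png

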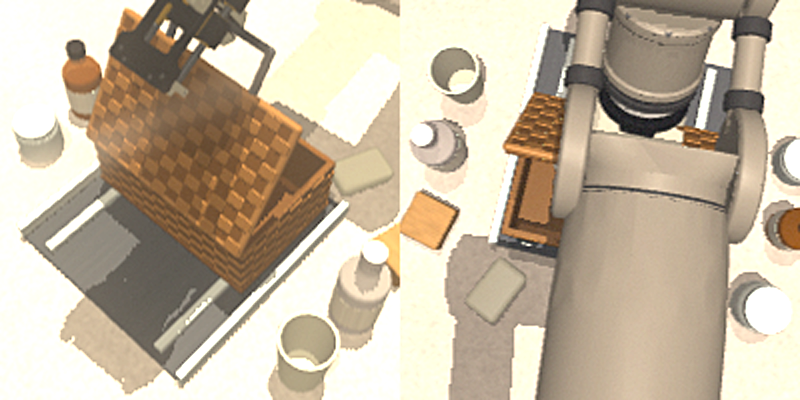

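The lid is open at about 58.6°, with the basket out and the bystanders unmoved. The scene view puts its free left corner at about (290,162), the top view at about (222,194). I'll nudge it roughly 1.7° up and check by triangulating that corner.

Request:
arm_command([
  [[0,0.001,-0.002],[0.005,0,0],0.0],
  [[0,0.002,-0.004],[0.01,0,0],0.0],
  [[0,0.0035,-0.006],[0.015,0,0],0.0],
  [[0,0.0035,-0.006],[0.015,0,0],0.0],
  [[0,0.0035,-0.006],[0.015,0,0],0.0],
])

```text
time: 6.85
tool_pos: [0.541, -0.0052, 0.2985]
tool_rot: [-2.602, 0.0, 1.324]
contact_force: [6.1, -1.0, -13.8]
opening: 0.0093
grip_force: 25.0
```

```bash
python3 st.py
python3 - <<'E'
from h import *
sc=robot.read_camera('scene');t=robot.read_camera('top')
cv2.imwrite('pics/scene3.png',sc[:,:,::-1]);cv2.imwrite('pics/top3.png',t[:,:,::-1])
a=np.hstack([cv2.resize(sc[130:230,240:320,::-1],(400,500)),cv2.resize(t[160:240,215:279,::-1],(400,500))])
cv2.imwrite('pics/both3.png',cv2.convertScaleAbs(a,alpha=1.7,beta=10))
E
```

```text
t 6.85 r 0.22055317997651164 deg 60.47073414610342 y -0.0007208516525967982 tilt 30.88846908267393
F [  6.1  -1.  -13.8] Fx 6.1438011351664175 0.00930727880769813 25.004913210868835 [-0.    -0.001  0.002  0.    -0.004 -0.001]
```

View pics/both3.png

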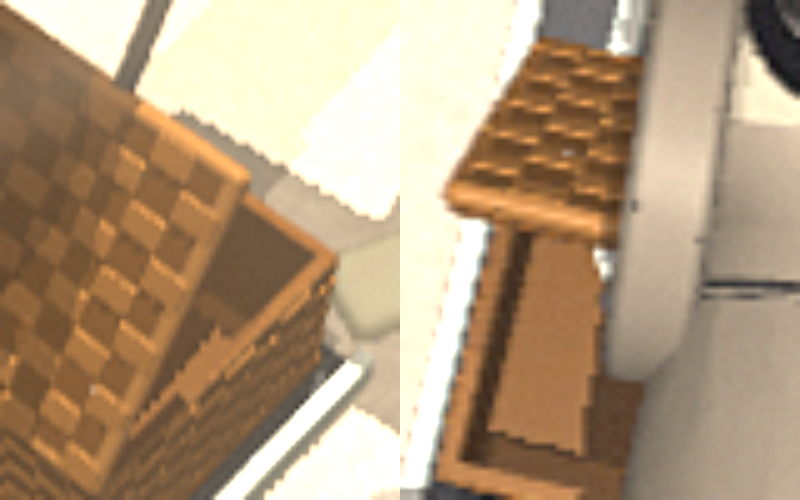

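Run:
```python
from h import *
T=robot.camera_model('top');S=robot.camera_model('scene')
s=lambda x,y:(x/5+240,y/5+130);t=lambda x,y:((x-400)/6.25+215,y/6.25+160)
F=tri(T,t(447,185),S,s(244,174));h=tri(T,t(537,42),S,s(100,488))
H=np.array([.4376,.0217,0])+.22*X;H[2]=.12
d=F-h;print(F,h,np.linalg.norm(d),np.degrees(np.arctan2(d[2],-d@X)))
e=F-H;print('hinge x err',(h-H)@X);print(np.hypot(e@X,e[2]),np.degrees(np.arctan2(e[2],-e@X)-np.arctan2(.012,.17)))
```

```text
[0.60916154 0.10869349 0.27456787] [0.68881993 0.08831461 0.12547973] 0.17025871692642636 61.12283112240551
hinge x err 0.00718233303655246
0.1718208826581617 60.066153128608434
```

The visual check gives 60–61° and the hinge is where it belongs with the basket fully out. Handing in.

```bash
python3 -c "
from cell import robot;print(robot.hand_in())"
```

```text
the job is handed in; nothing more can be done
None
```

The basket is drawn out to its end stop and the lid is held still at about 60° by its handle. The toiletries looked unmoved in the pictures, and the job was handed in about 7 s into the 40 s limit.

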